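# Stroke the reagent strip's lids shut

## Task

Shut the five blue flip lids of the white reagent strip with one gentle stroke of the fingertips: bring them down at the red pad and run them along the row to the white end pad, keeping them down close to the row all the way, so that the lids close flat one after another from the red end. Do not grasp or lift anything, do not press hard or push the strip out of its place, and leave the tubes in it and everything else on the bench alone; finish with the hand clear.

Things in the scene. Friction and masses are not known exactly. Their poses are not given: they have to be found in the camera images.
- rack: Loose white reagent strip, about 2 kg, on a dark foot plate 250 x 100 mm; slides if pushed hard. Origin: centre of underside, z up. x axis: along the row of five blue lids, from red pad to white end pad. Row: centre line y = -20 mm, block 44 mm wide, deck 50 mm high. Pads and shut lids all have their top at z = 54 mm. A lane at y = +32 mm holds three loose tubes, tops at z = 85 mm.
- start (a point): Middle of the top face of the red pad (38 mm along the row, 30 mm across), 54 mm above the bench: where the stroke begins.
- finish (a point): Middle of the top face of the plain white pad at the other end of the row, 54 mm above the bench, 205 mm from start: where the stroke ends.
- lid1 (a joint): Lid 1 of 5 from the red pad: blue flip lid, 28 mm along the row, 26 wide, 3 thick; hinge line across the row at rack x = -75 mm, z = 50 mm, at its end nearer the red pad. Rad: 0 shut, grows as the free edge (towards the white pad) rises, limit 1.75; starts 0.6 to 1.2. Stays at any angle; 0.005 N m turns it. A fingertip passing from red to white just above shut height folds it shut.
- lid2 (a joint): Lid 2 of 5 from the red pad: blue flip lid, 28 mm along the row, 26 wide, 3 thick; hinge line across the row at rack x = -41 mm, z = 50 mm, at its end nearer the red pad. Rad: 0 shut, grows as the free edge (towards the white pad) rises, limit 1.75; starts 0.6 to 1.2. Stays at any angle; 0.005 N m turns it. A fingertip passing from red to white just above shut height folds it shut.
- lid3 (a joint): Lid 3 of 5 from the red pad: blue flip lid, 28 mm along the row, 26 wide, 3 thick; hinge line across the row at rack x = -7 mm, z = 50 mm, at its end nearer the red pad. Rad: 0 shut, grows as the free edge (towards the white pad) rises, limit 1.75; starts 0.6 to 1.2. Stays at any angle; 0.005 N m turns it. A fingertip passing from red to white just above shut height folds it shut.
- lid4 (a joint): Lid 4 of 5 from the red pad: blue flip lid, 28 mm along the row, 26 wide, 3 thick; hinge line across the row at rack x = 27 mm, z = 50 mm, at its end nearer the red pad. Rad: 0 shut, grows as the free edge (towards the white pad) rises, limit 1.75; starts 0.6 to 1.2. Stays at any angle; 0.005 N m turns it. A fingertip passing from red to white just above shut height folds it shut.
- lid5 (a joint): Lid 5 of 5 from the red pad: blue flip lid, 28 mm along the row, 26 wide, 3 thick; hinge line across the row at rack x = 61 mm, z = 50 mm, at its end nearer the red pad. Rad: 0 shut, grows as the free edge (towards the white pad) rises, limit 1.75; starts 0.6 to 1.2. Stays at any angle; 0.005 N m turns it. A fingertip passing from red to white just above shut height folds it shut.
- tube_a: Loose capped tube with green cap, 16 mm diameter (cap 17.6), 60 mm tall, standing 25 mm deep in the rack's lane at rack x = -90, y = +32 mm. Origin: centre of its underside. To be left alone.
- tube_b: Loose capped tube with yellow cap, 16 mm diameter (cap 17.6), 60 mm tall, standing 25 mm deep in the rack's lane at rack x = -30, y = +32 mm. Origin: centre of its underside. To be left alone.
- tube_c: Loose capped tube with orange cap, 16 mm diameter (cap 17.6), 60 mm tall, standing 25 mm deep in the rack's lane at rack x = 90, y = +32 mm. Origin: centre of its underside. To be left alone.
- tip_box: Bystander on the bench: a blue pipette-tip box, 88 x 123 x 75 tall mm. Origin: centre of its underside. To be left alone.
- beaker: Bystander on the bench: a glass beaker, 68 diameter, 90 tall mm. Origin: centre of its underside. To be left alone.
- jar: Bystander on the bench: an amber jar, 60 diameter, 85 tall mm. Origin: centre of its underside. To be left alone.
- tube_box: Bystander on the bench: an orange low box with a pale lid, 90 x 130 x 43 tall mm. Origin: centre of its underside. To be left alone.

How it is judged (in metres and radians):
On the way, in this order (a step that is already met when the one before it is completed fails the run):
1. the fingertips come down at the red pad (horizontal distance between the grasp point and start below 0.035 m and height (world z) of the grasp point below 0.11 m), for 0.02 s.
2. lid 1 is shut, in its turn from the red end (value of joint lid1 below 0.13 rad), for 0.02 s.
3. lid 2 is shut, in its turn from the red end (value of joint lid2 below 0.13 rad), for 0.02 s.
4. lid 3 is shut, in its turn from the red end (value of joint lid3 below 0.13 rad), for 0.02 s.
5. lid 4 is shut, in its turn from the red end (value of joint lid4 below 0.13 rad), for 0.02 s.
6. lid 5 is shut, in its turn from the red end (value of joint lid5 below 0.13 rad), for 0.02 s.
7. the fingertips run on, still low, to the white end pad (horizontal distance between the grasp point and finish below 0.03 m and height (world z) of the grasp point below 0.11 m), for 0.02 s.
At the end, for the whole second after the job is handed in: All five lids are shut (each below 0.13 rad), the strip stands level within 25 mm of where it was, at rest, its three tubes still seated upright in it, and no bystander moved more than 20 mm (value of joint each of lid1, lid2, lid3, lid4, lid5 below 0.13 rad and distance of rack from where it was at the start of the episode below 0.025 m and angle between rack's own z axis and vertical below 0.06 rad and linear speed of rack below 0.02 m/s and angle between each of tube_a, tube_b, tube_c's own z axis and vertical below 0.35 rad and horizontal distance between each of tube_a, tube_b, tube_c and rack below 0.12 m and z of each of tube_a, tube_b, tube_c in the frame of rack below 0.035 m and distance of each of tip_box, beaker, jar, tube_box from where it was at the start of the episode below 0.02 m); the robot touches nothing.
It fails at once if the fingertips lift clear of the row (more than about 35 mm above it) after the first lid is shut and before the last one is moved (value of joint lid1 below 0.13 rad and value of joint lid5 above 0.4 rad and height (world z) of the grasp point above 0.11 m).
It fails at once if the strip is pressed hard (over 35 N) (contact force between any of the fingers, the arm and rack above 35 N).
It fails at once if the strip is lifted, tipped, or shoved more than 25 mm (distance of rack from where it was at the start of the episode above 0.025 m or height (world z) of rack above 0.01 m or angle between rack's own z axis and vertical above 0.1 rad).
It fails at once if a tube is pulled up out of the rack or tipped (z of any of tube_a, tube_b, tube_c in the frame of rack above 0.035 m or angle between any of tube_a, tube_b, tube_c's own z axis and vertical above 0.35 rad).
It fails at once if a bystander on the bench is moved more than 20 mm (distance of any of tip_box, beaker, jar, tube_box from where it was at the start of the episode above 0.02 m).
It also fails if it takes over 38 s, if anything falls off the work surface, if the arm or the gripper's body presses on something with over 40 N, if the wrist force passes 120 N, or if a joint passes its speed limit or range.

## Robot

A 6-joint arm with a two-finger parallel gripper is mounted at the origin on the work surface. World frame = base frame: x ahead of the robot, y to its left, z up, the work surface at z = 0. Lengths are in m, angles in degrees, forces in N, time in s.
With the tool pointing down it reaches from about 0.35 to 0.85 m from the base axis. Payload 8.1 kg.
Tool frame: the origin (TCP) lies on the mounting face of the last link; the fingertips stand env.tip_reach ahead of it and the grasp point (between the pads) lies 155 mm ahead of it (env.tip_reach is the distance from the TCP to the fingertips, in m); z points along the fingers, y is the direction in which the jaws open and shut (so a half turn about z gives the same grasp; the last joint's range is limited). The gripper opens to 85 mm and grips with 20 to 120 N. Pads are 22 mm wide; open, the fingers measure 114 mm over their backs; the gripper's body (76 mm by 85 mm) begins 54 mm behind the grasp point. The pads swing forward as they close: fully open they stand 13 mm farther back than shut.
Start: joints at [59.622, 7.471, 85.268, -0, 87.261, -4.893], TCP at [0.258, 0.542, 0.405] pointing down, gripper open.
Joint ranges: [-169.43, 169.43], [-51.17, 129.36], [1.28, 143.12], [-76.62, 256.62], [0, 156.53], [-152.29, 152.29]. Speed limits (degrees/s): [136.94, 136.94, 159.86, 180, 180, 180].

## Interface

Orientations are given as [roll, pitch, yaw] about the fixed x, y, z axes, in that order (R = Rz(yaw) Ry(pitch) Rx(roll)).
In Python, from workcell import sensors, cams, hand_in, env gives the robot as it stands.
- The arm moves only by the tool carry_out, never from a script. Its argument "plan" is a list of rows, each an object of numbers: "ax", "ay", "az": the turn, a rotation vector about the tool's x, y, z in rad; "tx", "ty", "tz": the shift along the tool's x, y, z in cm; "grip": the closure, from 0 (fully open) to 1 (shut). In form: [{"ax": .., "ay": .., "az": .., "tx": .., "ty": .., "tz": .., "grip": ..}, ...]. A call has 1 to 5 rows; each row shifts and turns the commanded pose from where the row before left it, along the tool's axes as they then stand; what a row does not reach is not made up. A row lasts 1/10 s, in which the tool goes at most 50 mm and 8.59 degrees, less where a joint would pass 70% of its speed; a pose out of reach is approached as far as the arm can. A call is refused whole if a number of a shift passes 5 or a number of a turn 0.15, either way. A call with a gripper value outside its range is refused whole. The fingers move at their own pace and stop on an object; "force" is the grip in N (left out, the last holds). Time passes only in rows, so rows that do not move let the fingers close. It gives the time, the measured TCP pose, the force and the opening at its end, in the units of the state.
- sensors.get_obs(): the state, without advancing time (a new reading comes with each control period).
- cams.capture(name): name is "scene" or "top"; returns a dict with "img" (480x640x3 uint8, red, green, blue), "depth" (480x640 float32, m along the optical axis (not along the pixel's ray), 0 where there is no reading), "mtx" (3x3 intrinsics, pixels), "R" (3x3) and "t" (3): a world point X has camera coordinates R X + t. Camera axes: x right, y down, z forward; pixel columns grow to the right and rows downward; lengths in m; the calibration is good to about 2 mm. A picture is of the moment at which its call begins.
- hand_in(): hands the job in, once; it reports no verdict.
The state is a dict: "time": time; "joint_pos": joint angles; "qd": joint speeds; "joint_torque": joint torques, N m; "ee_pos": TCP position; "orientation": TCP orientation; "contact_force": force on the tool from outside, world axes, zero at the start; "torque": the same for the moment, N m; "grip_width": opening from 0.0 (shut) to 1.0 (fully open).
Only numpy, scipy, OpenCV 4.12 (cv2) and the standard library are available. Lean on these libraries where they do the work, as an engineer would, in place of code of your own. Each camera call takes 0.05 s, during which the arm holds its last target.

## Working session

There is one attempt and no reset: what is moved stays moved. The work goes in short steps, Python scripts to look and compute and a tool call to move; the robot and the scene stay as the last step left them, time stands still between calls to the robot, and variables do not carry over. Pictures are saved under pics/ and viewed, and the job is handed in when it is done.

Besides the shell and the picture viewer there is one more tool, called after "Request:" by a JSON object that holds its "fn" and its "kwargs", one argument or row to a line. carry_out: Moves the arm, as the interface text tells. Its arguments: {"type":"object","properties":{"plan":{"type":"array","items":{"type":"object","properties":{"ax":{"type":"number"},"ay":{"type":"number"},"az":{"type":"number"},"tx":{"type":"number"},"ty":{"type":"number"},"tz":{"type":"number"},"grip":{"type":"number"}}}},"force":{"type":"number"}},"required":["plan"]}

```bash
mkdir -p pics; python3 - <<'E'
from workcell import sensors, cams, env
import cv2,numpy as np
print(sensors.get_obs()); print(env.tip_reach)
for n in("scene","top"):
    c=cams.capture(n); cv2.imwrite(f"pics/{n}0.png",c["img"][:,:,::-1]); np.savez(f"{n}0.npz",**c)
    print(n,c["mtx"],c["R"],c["t"])
E
```

```text
{'time': 0.0, 'joint_pos': array([ 5.96231244e+01,  7.51639323e+00,  8.53294489e+01,  1.52244685e-04,
        8.72607649e+01, -4.89218750e+00]), 'qd': array([-0.01911368, -0.12547613, -0.01072915,  0.01727918, -0.0493528 ,
        0.02917862]), 'joint_torque': array([-2.92424345e-03, -5.69426250e+01, -5.00522053e+01, -3.36567300e-04,
        1.58741319e-02, -2.13830191e-06]), 'ee_pos': array([0.25801851, 0.54143854, 0.4036291 ]), 'orientation': array([-1.79893794e+02, -9.24305499e-03,  1.54515296e+02]), 'contact_force': array([0.7657238 , 0.51411152, 0.82696437]), 'torque': array([-0.02028564,  0.00046983,  0.00910411]), 'grip_width': 1.0043757527988577}
0.1734
scene [[555.95943976   0.         321.97483234]
 [  0.         555.95943976 240.79264402]
 [  0.           0.           1.        ]] [[ 0.81529479  0.57898268  0.008571  ]
 [ 0.48261802 -0.67127094 -0.56256126]
 [-0.31995977  0.46278979 -0.82671117]] [-0.43015567 -0.24042136  1.29674002]
top [[436.34115802   0.         308.62966271]
 [  0.         436.34115802 244.05850723]
 [  0.           0.           1.        ]] [[-0.02770603 -0.99953503 -0.01273166]
 [-0.98863367  0.0292822  -0.14746533]
 [ 0.14776958  0.00850127 -0.98898528]] [0.0058909  0.56496775 0.83307188]
```

View pics/scene0.png

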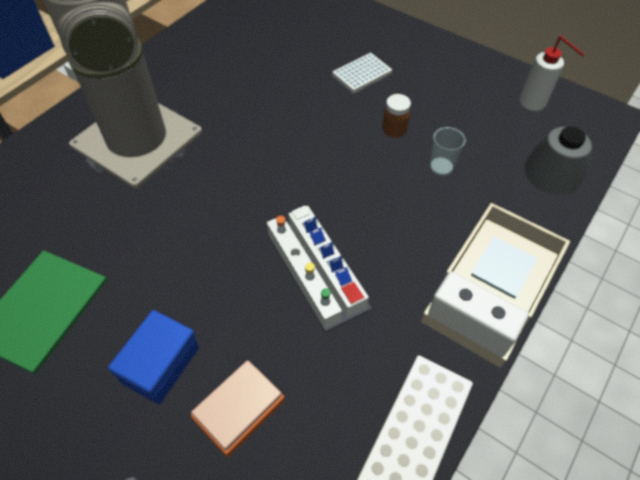

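View pics/top0.png

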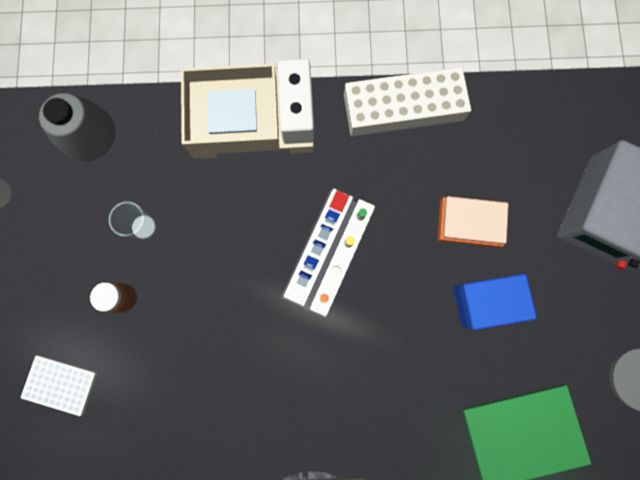

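The scene view shows the strip with its red pad at about (352,292) and the white end at (300,213). The top view has red at (340,200), the white end near (297,297), and green, yellow and orange caps at (362,213), (349,241) and (324,298). Bystanders are well away from the row.

```bash
cat > h.py <<'E'
import cv2,numpy as np
def ray(c,uv,z):
    d=np.linalg.inv(c["mtx"])@np.array([uv[0],uv[1],1.]); R=c["R"]; C=-R.T@c["t"]; w=R.T@d
    return C+w*(z-C[2])/w[2]
E
python3 - <<'E'
from h import *
rack={"red":(-101.5,-20),"green":(-90,32),"yellow":(-30,32),"orange":(90,32)}
for n,box in(("top",(275,180,385,325)),("scene",(255,200,380,335))):
    c=dict(np.load(n+"0.npz")); hsv=cv2.cvtColor(c["img"],cv2.COLOR_RGB2HSV); H,S,V=cv2.split(hsv)
    roi=np.zeros(H.shape,bool); roi[box[1]:box[3],box[0]:box[2]]=1
    P=[];Q=[]
    for k,m,z in(("red",((H<5)|(H>172)),.054),("green",(H>50)&(H<85),.085),("yellow",(H>20)&(H<35),.085),("orange",(H>=5)&(H<16),.085)):
        m=(m&(S>140)&(V>70)&roi).astype(np.uint8); N,L,st,ce=cv2.connectedComponentsWithStats(m); i=1+np.argmax(st[1:,4])
        p=ray(c,ce[i],z); print(n,k,st[i,4],ce[i].round(1),p.round(4), "depth",c["depth"][int(ce[i][1]),int(ce[i][0])],(c["R"]@p+c["t"])[2].round(3))
        P.append(rack[k]);Q.append(p[:2])
    P=np.array(P)/1000;Q=np.array(Q); pm,qm=P.mean(0),Q.mean(0); A=P-pm;B=Q-qm
    th=np.arctan2((A[:,0]*B[:,1]-A[:,1]*B[:,0]).sum(),(A*B).sum()); R=np.array([[np.cos(th),-np.sin(th)],[np.sin(th),np.cos(th)]])
    o=qm-R@pm; print("yaw",np.degrees(th),"origin",o,"resid mm",((P@R.T+o-Q)*1e3).round(1).tolist())
    for x in(-102.5,102.5): print("pt",x,(R@np.array([x,-20])/1e3+o).round(4))
    x,y,w,h=box; cr=c["img"][y:h,x:w,::-1]; cv2.imwrite(f"pics/{n}_crop.png",cv2.resize(cr,None,fx=4,fy=4,interpolation=cv2.INTER_CUBIC))
E
```

```text
top red 232 [339.  200.6] [ 0.6494 -0.0737  0.054 ] depth 0.8774879 0.875
top green 17 [363.2 212.1] [ 0.6175 -0.1173  0.085 ] depth 0.84076464 0.839
top yellow 11 [349.2 243. ] [ 0.5582 -0.0879  0.085 ] depth 0.82952935 0.831
top orange 41 [324.  297.6] [ 0.4564 -0.0366  0.085 ] depth 0.8183546 0.816
yaw 153.62132333676743 origin [ 0.54936258 -0.04721844] resid mm [[-0.2, -0.7], [-1.7, 1.4], [3.8, -1.3], [-1.9, 0.7]]
pt -102.5 [ 0.6501 -0.0748]
pt 102.5 [0.4664 0.0162]
scene red 214 [352.2 292.3] [ 0.6485 -0.0764  0.054 ] depth 1.0121766 1.009Traceback (most recent call last):
  File "<stdin>", line 8, in <module>
    return _wrapfunc(a, 'argmax', axis=axis, out=out, **kwds)
    return bound(*args, **kwds)
ValueError: attempt to get argmax of an empty sequence
```

View pics/top_crop.png

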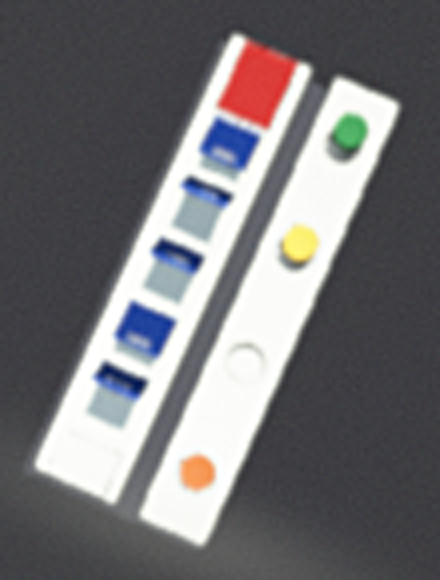

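```bash
python3 - <<'E'
from h import *
c=dict(np.load("scene0.npz")); box=(255,200,380,335)
H,S,V=cv2.split(cv2.cvtColor(c["img"],cv2.COLOR_RGB2HSV)); x,y,w,h=box
roi=np.zeros(H.shape,bool); roi[y:h,x:w]=1
for k,m,z in(("red",((H<5)|(H>172)),.054),("green",(H>45)&(H<90),.085),("yellow",(H>18)&(H<35),.085),("orange",(H>=4)&(H<17),.085)):
    m=(m&(S>110)&(V>60)&roi).astype(np.uint8); N,L,st,ce=cv2.connectedComponentsWithStats(m)
    if N<2: print(k,"none");continue
    i=1+np.argmax(st[1:,4]); print(k,st[i,4],ce[i].round(1),ray(c,ce[i],z).round(4))
cv2.imwrite("pics/scene_crop.png",cv2.resize(c["img"][y:h,x:w,::-1],None,fx=4,fy=4,interpolation=cv2.INTER_CUBIC))
# white end corners in the top view: strip outline
t=dict(np.load("top0.npz")); H,S,V=cv2.split(cv2.cvtColor(t["img"],cv2.COLOR_RGB2HSV))
m=((V>120)&((S<70)|((H<5)|(H>172)))|((H>100)&(H<130)&(S>120)&(V>60))).astype(np.uint8); m[:180]=0;m[325:]=0;m[:,:275]=0;m[:,385:]=0
m=cv2.morphologyEx(m,cv2.MORPH_CLOSE,np.ones((2,2)))
N,L,st,ce=cv2.connectedComponentsWithStats(m)
for i in range(1,N):
    if st[i,4]<800: continue
    cs,_=cv2.findContours((L==i).astype(np.uint8),0,2); r=cv2.minAreaRect(cs[0]); b=cv2.boxPoints(r)
    q=np.array([ray(t,p,.05)[:2] for p in b]); e=np.linalg.norm(np.roll(q,-1,0)-q,axis=1)
    print("rect",st[i,4],b.round(1).tolist(),"centre",q.mean(0).round(4),"sides",e.round(4),"yaw",[np.degrees(np.arctan2(*(q[(j+1)%4]-q[j])[::-1])).round(1) for j in range(4)])
E
```

```text
red 249 [352.  292.2] [ 0.6482 -0.0764  0.054 ]
green 43 [325.2 293.2] [ 0.6193 -0.1207  0.085 ]
yellow 63 [309.6 267.3] [ 0.566  -0.0938  0.085 ]
orange 75 [280.5 219.3] [ 0.4575 -0.0395  0.085 ]
rect 2837 [[282.6000061035156, 298.1000061035156], [333.3999938964844, 187.89999389648438], [355.29998779296875, 198.0], [304.5, 308.20001220703125]] centre [ 0.5571 -0.0315] sides [0.2433 0.0489 0.2423 0.0471] yaw [np.float64(-26.1), np.float64(-117.3), np.float64(153.5), np.float64(63.9)]
rect 2181 [[307.0, 309.29998779296875], [359.3999938964844, 198.5], [378.8999938964844, 207.6999969482422], [326.5, 318.5]] centre [ 0.5348 -0.0783] sides [0.2446 0.0432 0.2437 0.0417] yaw [np.float64(-27.2), np.float64(-117.9), np.float64(152.5), np.float64(63.3)]
```

Request:
{"fn": "carry_out", "kwargs": {
  "plan": [
    {"tx": -3.8, "ty": -2.4, "az": 0.017, "grip": 1},
    {"tx": -3.8, "ty": -2.4, "grip": 1},
    {"tx": -3.8, "ty": -2.4, "grip": 1},
    {"tx": -3.8, "ty": -2.4, "grip": 1},
    {"tx": -3.8, "ty": -2.4, "grip": 1}
  ],
  "force": 20
}}

```text
invalid input
```

Request:
{"fn": "carry_out", "kwargs": {
  "plan": [
    {"tx": -3.8, "ty": -2.4, "grip": 1},
    {"tx": -3.8, "ty": -2.4, "grip": 1},
    {"tx": -3.8, "ty": -2.4, "grip": 1},
    {"tx": -3.8, "ty": -2.4, "grip": 1},
    {"tx": -3.8, "ty": -2.4, "grip": 1}
  ]
}}

```text
invalid input
```

Request:
{"fn": "carry_out", "kwargs": {
  "plan": [
    {"tx": -3.8, "ty": -2.4, "grip": 1},
    {"tx": -3.8, "ty": -2.4, "grip": 1},
    {"tx": -3.8, "ty": -2.4, "grip": 1},
    {"tx": -3.8, "ty": -2.4, "grip": 1},
    {"grip": 1}
  ]
}}

```text
invalid input
```

```bash
cat > st.py <<'E'
from workcell import sensors, env
import numpy as np,sys
o=sensors.get_obs(); p=o["ee_pos"]; print(o["time"],p.round(4),o["orientation"].round(2),o["contact_force"].round(2),o["grip_width"],env.tip_reach)
y=np.radians(o["orientation"][2]); X=np.array([np.cos(y),np.sin(y)]);Y=np.array([np.sin(y),-np.cos(y)])
for n,t in(("start",(.6493,-.0755)),("finish",(.466,.016))):
    d=np.array(t)-p[:2]; print(n,"tx ty cm",(d@X*100).round(2),(d@Y*100).round(2))
print("tip z",p[2]-env.tip_reach)
E
python3 st.py
```

```text
0.1 [0.258  0.5414 0.4037] [-1.7990e+02 -1.0000e-02  1.5452e+02] [-0.43  0.7  -0.91] 1.0018404825324052 0.1734
start tx ty cm -61.87 -38.86
finish tx ty cm -41.38 -38.48
tip z 0.23032404581037064
```

Probably every key is required in each row.

Request:
{"fn": "carry_out", "kwargs": {
  "plan": [
    {"ax": 0, "ay": 0, "az": 0.017, "tx": -3.8, "ty": -2.4, "tz": 0, "grip": 1},
    {"ax": 0, "ay": 0, "az": 0, "tx": -3.8, "ty": -2.4, "tz": 0, "grip": 1},
    {"ax": 0, "ay": 0, "az": 0, "tx": -3.8, "ty": -2.4, "tz": 0, "grip": 1},
    {"ax": 0, "ay": 0, "az": 0, "tx": -3.8, "ty": -2.4, "tz": 0, "grip": 1},
    {"ax": 0, "ay": 0, "az": 0, "tx": -3.8, "ty": -2.4, "tz": 0, "grip": 1}
  ],
  "force": 20
}}

```text
time: 0.6
ee_pos: [0.3758, 0.3483, 0.4043]
orientation: [-180.0, -0.0, 153.6]
contact_force: [0.8, -0.2, 0.6]
grip_width: 0.142
```

Request:
{"fn": "carry_out", "kwargs": {
  "plan": [
    {"ax": 0, "ay": 0, "az": 0, "tx": -3.8, "ty": -2.4, "tz": 0, "grip": 1},
    {"ax": 0, "ay": 0, "az": 0, "tx": -3.8, "ty": -2.4, "tz": 0, "grip": 1},
    {"ax": 0, "ay": 0, "az": 0, "tx": -3.8, "ty": -2.4, "tz": 0, "grip": 1},
    {"ax": 0, "ay": 0, "az": 0, "tx": -3.8, "ty": -2.4, "tz": 0, "grip": 1},
    {"ax": 0, "ay": 0, "az": 0, "tx": -3.8, "ty": -2.4, "tz": 0, "grip": 1}
  ]
}}

```text
time: 1.1
ee_pos: [0.4925, 0.1561, 0.4044]
orientation: [-180.0, -0.0, 153.5]
contact_force: [1.2, 0.5, 0.4]
grip_width: 0.002
```

Request:
{"fn": "carry_out", "kwargs": {
  "plan": [
    {"ax": 0, "ay": 0, "az": 0, "tx": -3.8, "ty": -2.4, "tz": 0, "grip": 1},
    {"ax": 0, "ay": 0, "az": 0, "tx": -3.8, "ty": -2.4, "tz": 0, "grip": 1},
    {"ax": 0, "ay": 0, "az": 0, "tx": -3.8, "ty": -2.4, "tz": 0, "grip": 1},
    {"ax": 0, "ay": 0, "az": 0, "tx": -3.8, "ty": -2.4, "tz": 0, "grip": 1},
    {"ax": 0, "ay": 0, "az": 0, "tx": 0, "ty": 0, "tz": 0, "grip": 1}
  ]
}}

```text
time: 1.6
ee_pos: [0.5869, -0.0004, 0.4036]
orientation: [-179.9, 0.0, 153.3]
contact_force: [-0.4, 1.3, -0.4]
grip_width: -0.001
```

```bash
cat st.py >/dev/null; python3 st.py
```

```text
1.6 [ 5.869e-01 -4.000e-04  4.036e-01] [-179.89    0.    153.27] [-0.39  1.34 -0.35] -0.0007534966627362164 0.1734
start tx ty cm -8.95 -3.89
finish tx ty cm 11.54 -3.97
tip z 0.23020988692524835
```

Request:
{"fn": "carry_out", "kwargs": {
  "plan": [
    {"ax": 0, "ay": 0, "az": 0, "tx": -3, "ty": -1.3, "tz": 0, "grip": 1},
    {"ax": 0, "ay": 0, "az": 0, "tx": -3, "ty": -1.3, "tz": 2, "grip": 1},
    {"ax": 0, "ay": 0, "az": 0, "tx": -3, "ty": -1.3, "tz": 2, "grip": 1},
    {"ax": 0, "ay": 0, "az": 0, "tx": 0, "ty": 0, "tz": 4, "grip": 1},
    {"ax": 0, "ay": 0, "az": 0, "tx": 0, "ty": 0, "tz": 3, "grip": 1}
  ]
}}

```text
time: 2.1
ee_pos: [0.6483, -0.0714, 0.2919]
orientation: [-180.0, -0.1, 153.5]
contact_force: [-0.8, 0.5, -1.1]
grip_width: -0.0
```

Request:
{"fn": "carry_out", "kwargs": {
  "plan": [
    {"ax": 0, "ay": 0, "az": 0, "tx": 0, "ty": 0, "tz": 0, "grip": 1},
    {"ax": 0, "ay": 0, "az": 0, "tx": 0, "ty": 0, "tz": 0, "grip": 1}
  ]
}}

```text
time: 2.3
ee_pos: [0.6482, -0.0704, 0.2944]
orientation: [-180.0, -0.1, 153.6]
contact_force: [0.2, -0.5, 1.3]
grip_width: 0.004
```

```bash
python3 st.py; python3 - <<'E'
from workcell import cams
import cv2
for n in("scene","top"):
    c=cams.capture(n); b=(240,180,400,330)
    cv2.imwrite(f"pics/{n}1.png",cv2.resize(c["img"][b[1]:b[3],b[0]:b[2],::-1],None,fx=4,fy=4,interpolation=cv2.INTER_CUBIC))
E
```

```text
2.3 [ 0.6482 -0.0704  0.2944] [-1.7997e+02 -1.1000e-01  1.5356e+02] [ 0.22 -0.5   1.26] 0.0042864372483641475 0.1734
start tx ty cm -0.32 -0.41
finish tx ty cm 20.17 -0.38
tip z 0.12104189022749007
```

View pics/scene1.png

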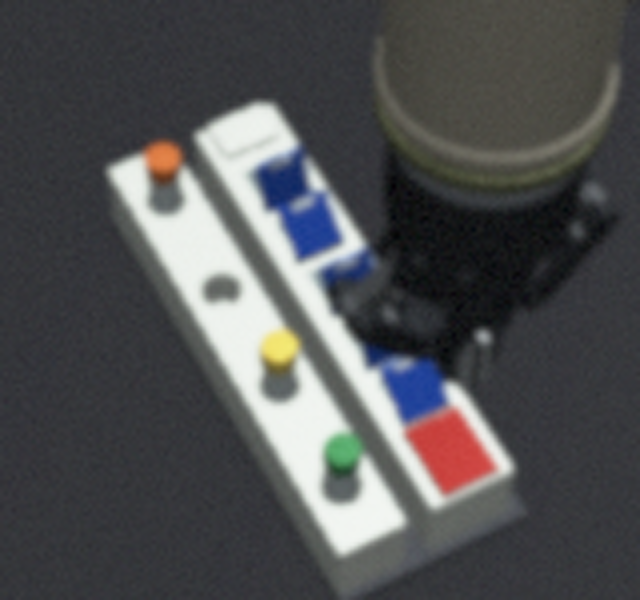

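View pics/top1.png

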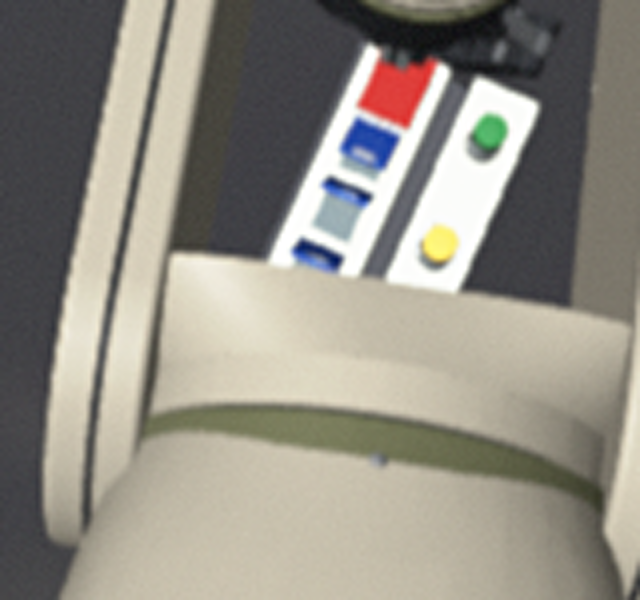

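Scene crop: the closed gripper hangs above the red pad at (450,450), and the row and tubes are undisturbed. In the top crop, the arm hides the white end. I'll correct sideways and come down.

Request:
{"fn": "carry_out", "kwargs": {
  "plan": [
    {"ax": 0, "ay": 0, "az": 0, "tx": -0.3, "ty": -0.3, "tz": 1.5, "grip": 1},
    {"ax": 0, "ay": 0, "az": 0, "tx": 0, "ty": 0, "tz": 1.5, "grip": 1},
    {"ax": 0, "ay": 0, "az": 0, "tx": 0, "ty": 0, "tz": 1, "grip": 1},
    {"ax": 0, "ay": 0, "az": 0, "tx": 0, "ty": 0, "tz": 0, "grip": 1},
    {"ax": 0, "ay": 0, "az": 0, "tx": 0, "ty": 0, "tz": 0, "grip": 1}
  ]
}}

```text
time: 2.9
ee_pos: [0.6496, -0.0748, 0.2539]
orientation: [-180.0, -0.1, 153.5]
contact_force: [-0.2, -0.1, -0.2]
grip_width: -0.002
```

```bash
python3 st.py; python3 - <<'E'
from workcell import cams
import cv2
for n in("scene",):
    c=cams.capture(n); b=(240,180,400,330)
    cv2.imwrite(f"pics/{n}2.png",cv2.resize(c["img"][b[1]:b[3],b[0]:b[2],::-1],None,fx=4,fy=4,interpolation=cv2.INTER_CUBIC))
E
```

```text
2.9 [ 0.6496 -0.0748  0.2539] [-1.7998e+02 -8.0000e-02  1.5354e+02] [-0.22 -0.07 -0.22] -0.0018797023936402675 0.1734
start tx ty cm -0.0 -0.08
finish tx ty cm 20.48 -0.06
tip z 0.08050537164379035
```

View pics/scene2.png

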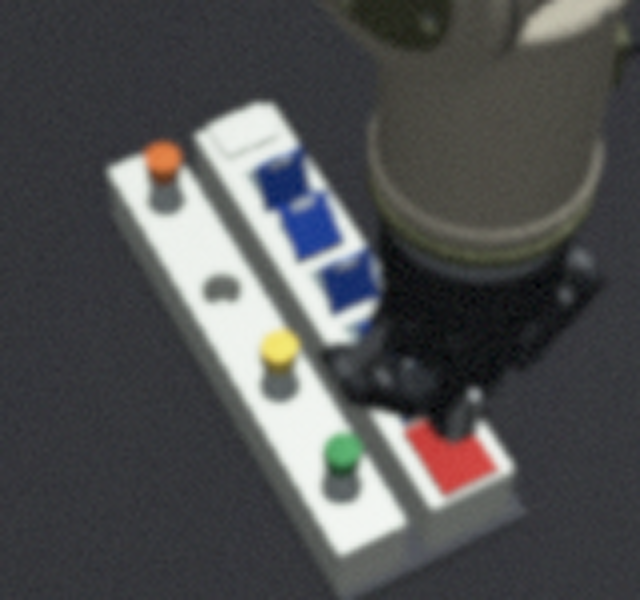

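Scene crop: the fingertip is over the red pad at (455,435). The knuckle at (345,365) sticks out towards the tube lane, so I'll check its height from depth before going lower.

```bash
python3 - <<'E'
from workcell import cams,sensors
import numpy as np
o=sensors.get_obs();p=o["ee_pos"];y=np.radians(o["orientation"][2]);X=np.array([np.cos(y),np.sin(y)]);Y=np.array([np.sin(y),-np.cos(y)])
c=cams.capture("scene"); d=c["depth"]; v,u=np.mgrid[180:330,300:400]; z=d[180:330,300:400]
cam=np.stack([(u-c["mtx"][0,2])/c["mtx"][0,0]*z,(v-c["mtx"][1,2])/c["mtx"][1,1]*z,z],-1); W=(cam-c["t"])@c["R"]
h=W[...,2]-(p[2]-.1734); ly=(W[...,:2]-p[:2])@Y; lx=(W[...,:2]-p[:2])@X
ok=(z>0)&(abs(lx)<.045)&(abs(ly)<.08)
for a in np.arange(-.03,.14,.01):
    m=ok&(h>=a)&(h<a+.01); 
    if m.sum(): print(a.round(3),m.sum(),"ly",np.percentile(ly[m],[1,50,99]).round(3),"lx",np.percentile(lx[m],[1,99]).round(3))
E
```

```text
-0.03 217 ly [-0.066 -0.009  0.013] lx [-0.017  0.037]
-0.02 21 ly [-0.061 -0.057  0.001] lx [0.003 0.045]
-0.01 27 ly [-0.062 -0.057 -0.01 ] lx [-0.006  0.015]
0.0 91 ly [-0.062 -0.051  0.008] lx [-0.011  0.018]
0.01 44 ly [-0.017 -0.008  0.009] lx [-0.011  0.003]
0.02 37 ly [-0.017 -0.008  0.01 ] lx [-0.011 -0.003]
0.03 24 ly [-0.017 -0.005  0.003] lx [-0.011 -0.005]
0.04 79 ly [-0.034 -0.001  0.028] lx [-0.014 -0.   ]
0.05 151 ly [-0.04  -0.021  0.036] lx [-0.013  0.011]
0.06 123 ly [-0.049  0.001  0.044] lx [-0.017  0.003]
0.07 137 ly [-0.056  0.002  0.053] lx [-0.017 -0.004]
0.08 198 ly [-0.064 -0.021  0.057] lx [-0.017  0.012]
0.09 225 ly [-0.063 -0.045  0.057] lx [-0.019  0.012]
0.1 100 ly [-0.049 -0.039 -0.011] lx [-0.02   0.006]
0.11 54 ly [-0.044 -0.04  -0.029] lx [-0.011  0.009]
0.12 47 ly [-0.041 -0.039 -0.001] lx [-0.036  0.011]
0.13 150 ly [-0.041 -0.025  0.019] lx [-0.038  0.013]
```

Closed fingers stay within ±17 mm up to 40 mm above the tip. The caps, 43 mm off and 31 mm up, clear them, so I can go lower.

Request:
{"fn": "carry_out", "kwargs": {
  "plan": [
    {"ax": 0, "ay": 0, "az": 0, "tx": 0, "ty": 0, "tz": 1, "grip": 1},
    {"ax": 0, "ay": 0, "az": 0, "tx": 0, "ty": 0, "tz": 0.8, "grip": 1},
    {"ax": 0, "ay": 0, "az": 0, "tx": 0, "ty": 0, "tz": 0.2, "grip": 1},
    {"ax": 0, "ay": 0, "az": 0, "tx": 0, "ty": 0, "tz": 0, "grip": 1},
    {"ax": 0, "ay": 0, "az": 0, "tx": 0, "ty": 0, "tz": 0, "grip": 1}
  ]
}}

```text
time: 3.5
ee_pos: [0.6499, -0.0748, 0.2347]
orientation: [-180.0, -0.0, 153.5]
contact_force: [-0.1, 1.7, 0.4]
grip_width: -0.002
```

```bash
python3 st.py
```

```text
3.5 [ 0.6499 -0.0748  0.2347] [-1.8000e+02 -1.0000e-02  1.5354e+02] [-0.13  1.69  0.41] -0.0023931948818286444 0.1734
start tx ty cm 0.03 -0.09
finish tx ty cm 20.51 -0.06
tip z 0.06125293132577081
```

Request:
{"fn": "carry_out", "kwargs": {
  "plan": [
    {"ax": 0, "ay": 0, "az": 0, "tx": 0, "ty": 0, "tz": 0.2, "grip": 1},
    {"ax": 0, "ay": 0, "az": 0, "tx": 0, "ty": 0, "tz": 0.2, "grip": 1},
    {"ax": 0, "ay": 0, "az": 0, "tx": 0, "ty": 0, "tz": 0.1, "grip": 1},
    {"ax": 0, "ay": 0, "az": 0, "tx": 0, "ty": 0, "tz": 0, "grip": 1},
    {"ax": 0, "ay": 0, "az": 0, "tx": 0, "ty": 0, "tz": 0, "grip": 1}
  ]
}}

```text
time: 4.0
ee_pos: [0.6499, -0.0748, 0.2297]
orientation: [-180.0, -0.0, 153.5]
contact_force: [-0.2, 0.0, 0.1]
grip_width: -0.007
```

Request:
{"fn": "carry_out", "kwargs": {
  "plan": [
    {"ax": 0, "ay": 0, "az": 0, "tx": 0, "ty": 0, "tz": 0.1, "grip": 1},
    {"ax": 0, "ay": 0, "az": 0, "tx": 0, "ty": 0, "tz": 0, "grip": 1}
  ]
}}

```text
time: 4.2
ee_pos: [0.6499, -0.0749, 0.2286]
orientation: [-180.0, -0.0, 153.5]
contact_force: [0.3, -0.5, -0.1]
grip_width: 0.004
```

Tip is 1.2 mm above pad height with no contact. That is a good stroke height.

Request:
{"fn": "carry_out", "kwargs": {
  "plan": [
    {"ax": 0, "ay": 0, "az": 0, "tx": 0.5, "ty": 0, "tz": 0, "grip": 1},
    {"ax": 0, "ay": 0, "az": 0, "tx": 0.7, "ty": 0, "tz": 0, "grip": 1},
    {"ax": 0, "ay": 0, "az": 0, "tx": 0.7, "ty": 0, "tz": 0, "grip": 1},
    {"ax": 0, "ay": 0, "az": 0, "tx": 0.7, "ty": 0, "tz": 0, "grip": 1},
    {"ax": 0, "ay": 0, "az": 0, "tx": 0.7, "ty": 0, "tz": 0, "grip": 1}
  ]
}}

```text
time: 4.7
ee_pos: [0.6197, -0.0598, 0.2288]
orientation: [180.0, 0.0, 153.5]
contact_force: [-0.6, 0.6, 0.5]
grip_width: -0.0
```

```bash
python3 st.py
```

```text
4.7 [ 0.6197 -0.0598  0.2288] [1.8000e+02 1.0000e-02 1.5355e+02] [-0.61  0.56  0.46] -0.00010643627681226119 0.1734
start tx ty cm -3.35 -0.09
finish tx ty cm 17.14 -0.06
tip z 0.055434182304636925
```

Request:
{"fn": "carry_out", "kwargs": {
  "plan": [
    {"ax": 0, "ay": 0, "az": 0, "tx": 0.8, "ty": -0.05, "tz": 0, "grip": 1},
    {"ax": 0, "ay": 0, "az": 0, "tx": 0.8, "ty": 0, "tz": 0, "grip": 1},
    {"ax": 0, "ay": 0, "az": 0, "tx": 0.8, "ty": 0, "tz": 0, "grip": 1},
    {"ax": 0, "ay": 0, "az": 0, "tx": 0.8, "ty": 0, "tz": 0, "grip": 1},
    {"ax": 0, "ay": 0, "az": 0, "tx": 0.8, "ty": 0, "tz": 0, "grip": 1}
  ]
}}

```text
time: 5.2
ee_pos: [0.5837, -0.0424, 0.2287]
orientation: [180.0, -0.0, 153.5]
contact_force: [0.7, 0.2, -0.1]
grip_width: -0.002
```

```bash
python3 st.py;  python3 - <<'E'
from workcell import cams
import cv2
for n in("scene",):
    c=cams.capture(n); b=(240,180,400,330)
    cv2.imwrite(f"pics/{n}3.png",cv2.resize(c["img"][b[1]:b[3],b[0]:b[2],::-1],None,fx=4,fy=4,interpolation=cv2.INTER_CUBIC))
E
```

```text
5.2 [ 0.5837 -0.0424  0.2287] [ 1.8000e+02 -1.0000e-02  1.5354e+02] [ 0.73  0.25 -0.06] -0.002029371763263866 0.1734
start tx ty cm -7.35 -0.04
finish tx ty cm 13.14 -0.01
tip z 0.05526776635285818
```

View pics/scene3.png

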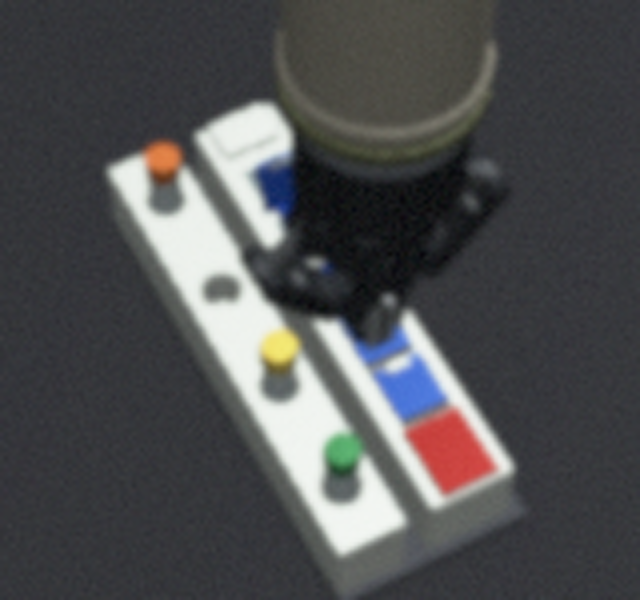

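Lid 1 at crop (410,390) lies flat and lid 2 at (380,340) is folding under the tip. The strip and tubes haven't moved, so I'll continue.

Request:
{"fn": "carry_out", "kwargs": {
  "plan": [
    {"ax": 0, "ay": 0, "az": 0, "tx": 0.8, "ty": 0, "tz": 0, "grip": 1},
    {"ax": 0, "ay": 0, "az": 0, "tx": 0.8, "ty": 0, "tz": 0, "grip": 1},
    {"ax": 0, "ay": 0, "az": 0, "tx": 0.8, "ty": 0, "tz": 0, "grip": 1},
    {"ax": 0, "ay": 0, "az": 0, "tx": 0.8, "ty": 0, "tz": 0, "grip": 1},
    {"ax": 0, "ay": 0, "az": 0, "tx": 0.8, "ty": 0, "tz": 0, "grip": 1}
  ]
}}

```text
time: 5.75
ee_pos: [0.5478, -0.0246, 0.2286]
orientation: [-180.0, -0.0, 153.5]
contact_force: [0.2, -0.2, -0.8]
grip_width: -0.003
```

```bash
python3 st.py
```

```text
5.75 [ 0.5478 -0.0246  0.2286] [-1.7999e+02 -2.0000e-02  1.5355e+02] [ 0.23 -0.2  -0.83] -0.0029496388768905733 0.1734
start tx ty cm -11.36 -0.04
finish tx ty cm 9.13 -0.01
tip z 0.05519717016945824
```

Request:
{"fn": "carry_out", "kwargs": {
  "plan": [
    {"ax": 0, "ay": 0, "az": 0, "tx": 0.8, "ty": 0, "tz": 0, "grip": 1},
    {"ax": 0, "ay": 0, "az": 0, "tx": 0.8, "ty": 0, "tz": 0, "grip": 1},
    {"ax": 0, "ay": 0, "az": 0, "tx": 0.8, "ty": 0, "tz": 0, "grip": 1},
    {"ax": 0, "ay": 0, "az": 0, "tx": 0.8, "ty": 0, "tz": 0, "grip": 1},
    {"ax": 0, "ay": 0, "az": 0, "tx": 0.8, "ty": 0, "tz": 0, "grip": 1}
  ]
}}

```text
time: 6.25
ee_pos: [0.5121, -0.0068, 0.2287]
orientation: [180.0, 0.0, 153.5]
contact_force: [1.4, -1.0, 0.2]
grip_width: -0.003
```

```bash
python3 st.py
```

```text
6.25 [ 0.5121 -0.0068  0.2287] [1.8000e+02 1.0000e-02 1.5354e+02] [ 1.36 -0.98  0.24] -0.0031514483320891416 0.1734
start tx ty cm -15.34 -0.04
finish tx ty cm 5.15 -0.01
tip z 0.0552896648595361
```

Request:
{"fn": "carry_out", "kwargs": {
  "plan": [
    {"ax": 0, "ay": 0, "az": 0, "tx": 0.8, "ty": 0, "tz": 0, "grip": 1},
    {"ax": 0, "ay": 0, "az": 0, "tx": 0.8, "ty": 0, "tz": 0, "grip": 1},
    {"ax": 0, "ay": 0, "az": 0, "tx": 0.8, "ty": 0, "tz": 0, "grip": 1},
    {"ax": 0, "ay": 0, "az": 0, "tx": 0.8, "ty": 0, "tz": 0, "grip": 1},
    {"ax": 0, "ay": 0, "az": 0, "tx": 0.8, "ty": 0, "tz": 0, "grip": 1}
  ]
}}

```text
time: 6.75
ee_pos: [0.4762, 0.011, 0.2286]
orientation: [-180.0, -0.0, 153.5]
contact_force: [0.6, -0.6, 0.3]
grip_width: 0.0
```

Request:
{"fn": "carry_out", "kwargs": {
  "plan": [
    {"ax": 0, "ay": 0, "az": 0, "tx": 0.6, "ty": 0, "tz": 0, "grip": 1},
    {"ax": 0, "ay": 0, "az": 0, "tx": 0.4, "ty": 0, "tz": 0, "grip": 1},
    {"ax": 0, "ay": 0, "az": 0, "tx": 0, "ty": 0, "tz": 0, "grip": 1},
    {"ax": 0, "ay": 0, "az": 0, "tx": 0, "ty": 0, "tz": 0, "grip": 1}
  ]
}}

```text
time: 7.15
ee_pos: [0.468, 0.0152, 0.2288]
orientation: [180.0, 0.0, 153.5]
contact_force: [-0.8, -0.2, 0.7]
grip_width: 0.002
```

```bash
python3 st.py;  python3 - <<'E'
from workcell import cams
import cv2
for n in("scene",):
    c=cams.capture(n); b=(240,180,400,330)
    cv2.imwrite(f"pics/{n}4.png",cv2.resize(c["img"][b[1]:b[3],b[0]:b[2],::-1],None,fx=4,fy=4,interpolation=cv2.INTER_CUBIC))
E
```

```text
7.15 [0.468  0.0152 0.2288] [1.8000e+02 2.0000e-02 1.5355e+02] [-0.79 -0.17  0.66] 0.001778171747483284 0.1734
start tx ty cm -20.27 -0.04
finish tx ty cm 0.22 -0.02
tip z 0.055406641867155604
```

View pics/scene4.png

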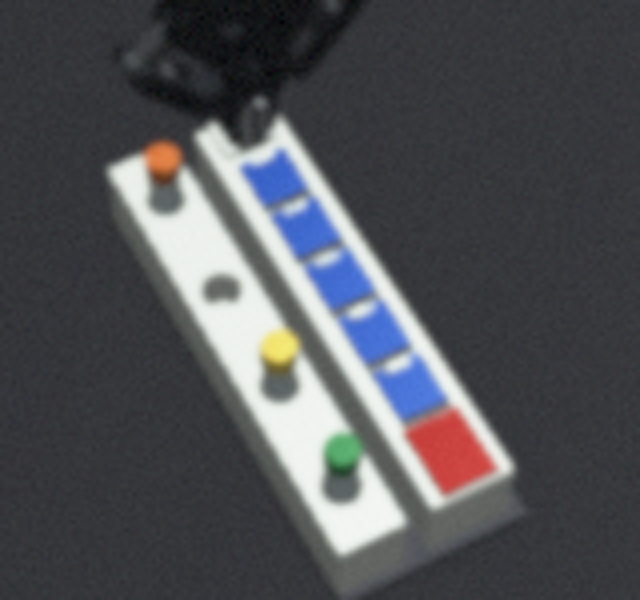

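All five lids lie flat, from (410,390) to (275,180), and the tip is on the white pad at (250,125). The strip and tubes are unmoved. Now raising the hand clear.

Request:
{"fn": "carry_out", "kwargs": {
  "plan": [
    {"ax": 0, "ay": 0, "az": 0, "tx": 0, "ty": 0, "tz": -1, "grip": 1},
    {"ax": 0, "ay": 0, "az": 0, "tx": 0, "ty": 0, "tz": -3, "grip": 1},
    {"ax": 0, "ay": 0, "az": 0, "tx": 0, "ty": 0, "tz": -4, "grip": 1},
    {"ax": 0, "ay": 0, "az": 0, "tx": 0, "ty": 0, "tz": -4, "grip": 1},
    {"ax": 0, "ay": 0, "az": 0, "tx": 0, "ty": 0, "tz": -2, "grip": 1}
  ]
}}

```text
time: 7.7
ee_pos: [0.4688, 0.015, 0.3737]
orientation: [179.9, 0.3, 153.5]
contact_force: [0.4, -0.3, 0.2]
grip_width: -0.002
```

Request:
{"fn": "carry_out", "kwargs": {
  "plan": [
    {"ax": 0, "ay": 0, "az": 0, "tx": 0, "ty": 3, "tz": 0, "grip": 1},
    {"ax": 0, "ay": 0, "az": 0, "tx": 0, "ty": 4, "tz": 0, "grip": 1},
    {"ax": 0, "ay": 0, "az": 0, "tx": 0, "ty": 4, "tz": 0, "grip": 1},
    {"ax": 0, "ay": 0, "az": 0, "tx": 0, "ty": 3, "tz": 0, "grip": 1},
    {"ax": 0, "ay": 0, "az": 0, "tx": 0, "ty": 0, "tz": 0, "grip": 1}
  ]
}}

```text
time: 8.2
ee_pos: [0.5313, 0.1433, 0.3694]
orientation: [179.9, 0.0, 153.7]
contact_force: [-0.9, -0.9, -0.8]
grip_width: 0.001
```

```bash
python3 st.py;  python3 - <<'E'
from workcell import cams
from h import *
for n,b in(("scene",(255,200,380,335)),("top",(275,180,385,325))):
    c=cams.capture(n)
    cv2.imwrite(f"pics/{n}5.png",cv2.resize(c["img"][b[1]:b[3],b[0]:b[2],::-1],None,fx=4,fy=4,interpolation=cv2.INTER_CUBIC))
    cv2.imwrite(f"pics/{n}5full.png",c["img"][:,:,::-1])
    H,S,V=cv2.split(cv2.cvtColor(c["img"],cv2.COLOR_RGB2HSV)); m=(((H<5)|(H>172))&(S>140)&(V>70)).astype(np.uint8); k=np.zeros_like(m); k[b[1]:b[3],b[0]:b[2]]=m[b[1]:b[3],b[0]:b[2]]
    N,L,st,ce=cv2.connectedComponentsWithStats(k); i=1+np.argmax(st[1:,4]); print(n,ce[i],ray(c,ce[i],.054))
    # blue lids: heights from depth
    m=((H>100)&(H<130)&(S>120)&(V>60)).astype(np.uint8)*0+(((H>100)&(H<130)&(S>120)&(V>60))).astype(np.uint8); q=np.zeros_like(m); q[b[1]:b[3],b[0]:b[2]]=m[b[1]:b[3],b[0]:b[2]]
    v,u=np.nonzero(q); z=c["depth"][v,u]; cam=np.stack([(u-c["mtx"][0,2])/c["mtx"][0,0]*z,(v-c["mtx"][1,2])/c["mtx"][1,1]*z,z],-1)
    W=(cam-c["t"])@c["R"]; print("lid px heights",len(u),np.percentile(W[:,2],[2,50,98]).round(4))
E
```

```text
8.2 [0.5313 0.1433 0.3694] [1.7992e+02 1.0000e-02 1.5370e+02] [-0.92 -0.88 -0.83] 0.0008857232250919766 0.1734
start tx ty cm -20.27 -14.39
finish tx ty cm 0.21 -14.31
tip z 0.1959687371783183
scene [352.10185185 292.38425926] [ 0.64853892 -0.07664131  0.054     ]
lid px heights 592 [0.0492 0.0528 0.0564]
top [338.98695652 200.64782609] [ 0.64927689 -0.07369445  0.054     ]
lid px heights 655 [0.0505 0.0534 0.0569]
```

View pics/top5full.png

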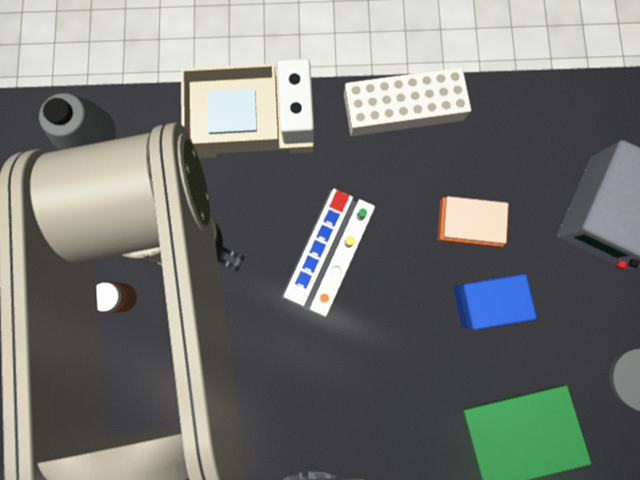

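View pics/scene5full.png

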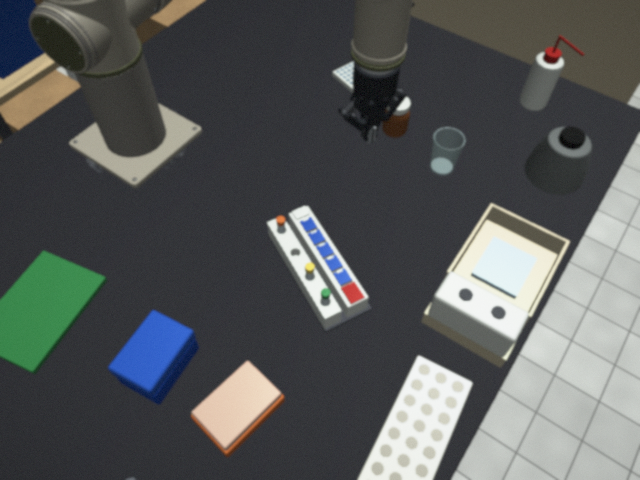

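Both views show all five lids flat: (333,216) to (303,280) in top, around (325,250) in scene. The red pad is at the same pixels as before, and the tubes and bystanders are in place. The hand is clear, with its tip at 0.196 m.

```bash
python3 -c "
from workcell import hand_in; print(hand_in())"
```

```text
the job is handed in; nothing more can be done
None
```

All five lids are shut. I closed them in one stroke from the red pad to the white end pad, then handed the job in at about 8.3 s; it reports no verdict.

- **Stroke:** the gripper was closed and the fingertips ran about 1.2–1.4 mm above shut height the whole way. Force readings at the end of each move stayed within noise, under 2 N. The stroke ended about 2 mm from the estimated finish point.
- **Lids:** both cameras show all five flat. Their median height from depth is 53–53.5 mm, against 54 mm nominal.
- **Strip and tubes:** the red pad is at the same pixels as before to about 0.2 px, so the strip did not move measurably. The tubes are still upright.
- **Bystanders:** by eye, every bystander looks where it was. The beaker is hidden by the arm in the last top view, but the scene view shows it in place.
- **Hand:** it is clear, with the fingertips at about 0.20 m, off to the side of the strip.
- **Disagreements:** the two cameras placed the red pad about 3 mm apart, and the single-view cap fit had residuals up to 4 mm. Neither mattered for this stroke. The first three move calls were refused as invalid input and did not move the arm.

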